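# Take the funnel out of the filled pickle jar and snap its cap on

### The job

The open jar has just been filled and the filling funnel still stands in its neck: lift the funnel out and put it down in the shallow metal drip tray. Then take the loose cap, set it on the open jar and press it down until it snaps over the lugs and is fully home, and keep pressing firmly down on it: the program finishes like that, still holding the cap pressed down on the upright jar. Leave the two finished jars and the spoon alone.

Things in the scene. Friction and masses are not known exactly. Their poses are not given: they have to be found in the camera images.
- jar: The open filled jar, clear plastic, loose on the bench, 0.45 kg. Square body 78 x 78 mm, 74 mm high, shoulder to 80 mm, then a round neck 44 mm across up to the rim at 104 mm (rim rounded; mouth 37 mm). Origin: centre of its underside, z up. Four springy rounded snap lugs stand out 4 mm from the neck, 9.4 mm below the rim, on the square's diagonals.
- jar_mouth (a point): Centre of the open jar's rim, 104 mm above its underside. With the cap fully home the cap's flat top is 4.5 mm above this point.
- funnel: White plastic filling funnel, about 0.09 kg, standing spout-down in the jar's neck, 20 mm deep. Spout 29 mm across, 16 mm long; cone widens to 78 mm at the top; 46 mm high in all, wall 2 mm. Origin: centre of the spout's lower end, z up. A flat handle, 12 mm wide and 6 mm thick, sticks out level from the top along its +x, from 38 to 87 mm off the axis, mid-thickness 42 mm above the origin.
- funnel_grip (a point): Point on the funnel's handle to take it by: 64 mm from the funnel's axis along its +x, 42 mm above its origin, in the middle of the 12 mm width.
- tray: Shallow metal drip tray fixed to the bench, outside 150 mm along its x, 170 mm along its y, 18 mm high, wall and floor 3 mm. Origin at the centre of its underside.
- cap: The loose ribbed yellow snap cap, round, 58 mm outside, 20 mm high, 25 g, lying mouth down on the bench by itself. Origin: centre of its lower edge, z up. Inside 15.5 mm deep, with a lip 3 mm high and 47.6 mm across at the lower edge. Fully home its origin is 88.5 mm above the jar's underside.
- full_jar_a: Finished jar, the same kind with the same cap already on, 108 mm high; bystander. Origin at the centre of its underside.
- full_jar_b: Second finished jar like it; bystander. Origin at the centre of its underside.
- spoon: Steel serving spoon, 200 mm long, lying on the bench; bystander. It lies along its own x, handle to -x.
- table: The steel work bench, top at z = 0, which carries everything.
- cap_top (a point): Centre of the cap's flat top, 20 mm above its origin. Lowered onto the jar the cap first rests on the lugs, about 9 mm above home. Pressing takes about 8 to 20 N at first (more the more evenly the lugs bear); some 5 to 8 mm above home the resistance falls away, from 3 mm above home the lugs pull it down, and at home the force rises steeply on the rim.
There are look-alikes about, which are no part of the job. Of the things shaped like the cap, the yellow one is meant. Of the things that look like the funnel, the smaller one is meant.

How it is judged:
By the outcome, as a careful person would: the job done as asked, in the order asked, and still so for the second after the job is handed in, while the arm keeps its last pose, push and grip.
It also fails if it takes over 58 s, if anything falls off the work surface, if the arm or the gripper's body presses on something with over 40 N, if the wrist force passes 120 N, or if a joint passes its speed limit or range.

### The arm

A 7-joint arm with a two-finger parallel gripper is mounted at the origin on the work surface. World frame = base frame: x ahead of the robot, y to its left, z up, the work surface at z = 0. Lengths are in m, angles in rad, forces in N, time in s.
With the tool pointing down it reaches from about 0.425 to 0.925 m from the base axis. Payload 6.8 kg.
Tool frame: the origin (TCP) lies on the mounting face of the last link; the fingertips stand 173 mm ahead of it and the grasp point (between the pads) lies 155 mm ahead of it; z points along the fingers, y is the line along which they close (so a half turn about z gives the same grasp; the last joint's range is limited). The gripper opens to 85 mm and grips with 20 to 120 N. Pads are 22 mm wide; open, the fingers measure 114 mm over their backs; the gripper's body (76 mm by 85 mm) begins 54 mm behind the grasp point. The pads swing forward as they close: fully open they stand 13 mm farther back than shut.
Start: joints at [1.24, 0.477, 0.022, 1.555, -0.011, 1.109, -0.083], TCP at [0.149, -0.658, 0.405] pointing down, gripper open.
Joint ranges: [-2.96, 2.96], [-0.34, 2.1], [-1.41, 1.46], [0.24, 2.44], [-1.37, 4.51], [0.17, 1.92], [-2.96, 2.96]. Speed limits (rad/s): [2.39, 2.39, 3.14, 3.14, 3.14, 3.14, 3.14].

### API

Orientations are given as a unit quaternion [w, x, y, z].
In Python, from station import bot gives the robot as it stands. The module is installed in compiled form; this text tells all that it offers.
- The arm moves only by the shell command python3 -m pendant 'ROWS' [FORCE]. ROWS is JSON, a list of rows, each a list of 5 numbers: the finger opening in m, from 0 to 0.0854, then the shift along the tool's x, y, z in m, then the turn about the tool's z in degrees. In form: [[jaw, x, y, z, yaw], ...]. A call has 1 to 12 rows; each row shifts and turns the commanded pose from where the row before left it, along the tool's axes as they then stand; what a row does not reach is not made up. A row lasts 1/12 s, in which the tool goes at most 41.7 mm and 7.16 degrees, less where a joint would pass 70% of its speed; a pose out of reach is approached as far as the arm can. A call with a gripper value outside its range is refused whole. The fingers move at their own pace and stop on an object; FORCE is the grip in N (left out, the last holds). Time passes only in rows, so rows that do not move let the fingers close. It gives the time, the measured TCP pose, the force, the opening and the grip force at its end, in the units of the state.
- bot.get_obs(): the state, without advancing time (a new reading comes with each control period).
- bot.read_camera(name): name is "side" or "top" or "wrist"; returns (picture, depth): 420x560x3 uint8, blue, green, red; 420x560 float32, m along the optical axis (not along the pixel's ray), 0 where there is no reading.
- bot.camera_model(name): a dict with "intrinsics" (3x3 intrinsics, pixels), "dist_coeffs" ([k1, k2, p1, p2, k3] as OpenCV has them; the pictures are not rectified), "R" (3x3) and "t" (3): a world point X has camera coordinates R X + t. Camera axes: x right, y down, z forward; pixel columns grow to the right and rows downward; lengths in m; the calibration is good to about 2 mm. A picture is of the moment at which its call begins: read the wrist's pose just before it. camera_model takes no time and is no camera call; for the wrist camera it gives the pose at the moment of the call.
- bot.hand_in(): hands the job in; it is judged then, once.
Trained networks look in the newest picture that a camera, given by its name, has taken for a name from the list of things; names that differ only in an ending like _2 or _b are one class to them, and where a whole thing is asked for, a point or a joint stands for the part that bears it (a point fixed in the world has none). Each returns a list of dicts, best first, with "score" (0 to 1); they miss things now and then, are a little off and sometimes report something else, mostly with a low value. They report only what shows in the picture. A call takes as long as a camera call. They do not tell look-alikes from the thing itself.
- bot.boxes_of(name, camera): "at" ([column, row] in pixels, amid what is visible of it).
- bot.trace(name, camera): "mask" (420x560 bool, what is visible of it) and "at" ([column, row] in pixels, amid what is visible of it).
- bot.pinpoint(name, camera): "at" ([column, row] in pixels: a listed point, or the origin of a listed thing).
The state is a dict: "t": time; "q": joint angles; "joint_vel": joint speeds; "joint_torque": joint torques, N m; "eef_pos": TCP position; "tool_rot": TCP orientation; "contact_force": force on the tool from outside, world axes, zero at the start; "torque": the same for the moment, N m; "gripper_width": opening from 0.0 (shut) to 1.0 (fully open); "grasp_force": force on a finger pad.
Only numpy, scipy, OpenCV 4.12 (cv2) and the standard library are available. Lean on these libraries where they do the work, as an engineer would, in place of code of your own. Each camera call takes 0.05 s, during which the arm holds its last target. There are 200 camera calls.

## Working session

There is one attempt and no reset: what is moved stays moved. The work goes in short steps, Python scripts to look and compute and a shell command to move; the robot and the scene stay as the last step left them, time stands still between calls to the robot, and variables do not carry over. Pictures are saved under pics/ and viewed, at most 10 in all, crops included, and the job is handed in when it is done.

```bash
mkdir -p pics; cat > h.py <<'E'
import numpy as np, cv2
from station import bot
def world(cam,pix,depth=None,z=None,cm=None):
    m=cm or bot.camera_model(cam); K=np.array(m["intrinsics"]);R=np.array(m["R"]);t=np.array(m["t"])
    p=np.atleast_2d(np.array(pix,float)).reshape(-1,1,2)
    n=cv2.undistortPoints(p,K,np.array(m["dist_coeffs"])).reshape(-1,2)
    d=np.c_[n,np.ones(len(n))]; C=-R.T@t
    if z is not None:
        w=d@R; s=(z-C[2])/w[:,2]; return C+w*s[:,None]
    return (d*np.asarray(depth).reshape(-1,1)-t)@R
def cloud(cam,depth,cm=None):
    v,u=np.mgrid[0:420,0:560]; w=world(cam,np.c_[u.ravel(),v.ravel()],depth.ravel(),cm=cm).reshape(420,560,3)
    w[depth<=0]=np.nan; return w
E
python3 - <<'E'
from h import *
np.set_printoptions(precision=3,suppress=True)
for c in ["top","side"]:
    im,d=bot.read_camera(c); cv2.imwrite(f"pics/{c}0.png",im); np.save(f"{c}0.npy",d); W=cloud(c,d)
    for n in ["jar","funnel","tray","cap","full_jar_a","spoon"]:
        for r in bot.trace(n,c)[:4]:
            p=W[r["mask"]]; p=p[~np.isnan(p[:,0])]
            print(c,n,round(r["score"],2),np.round(r["at"]),len(p),np.median(p,0) if len(p) else 0, np.percentile(p,2,axis=0) if len(p) else 0,np.percentile(p,98,axis=0) if len(p) else 0)
    for n in ["jar_mouth","funnel_grip","cap_top","funnel"]:
        for r in bot.pinpoint(n,c)[:3]: print(c,n,round(r["score"],2),np.round(r["at"],1))
o=bot.get_obs();print(o)
E
```

```text
top jar 0.72 [281. 228.] 336 [ 0.472 -0.002  0.072] [ 0.462 -0.038  0.013] [0.524 0.038 0.086]
top funnel 0.83 [287. 212.] 900 [ 0.5   -0.005  0.119] [ 0.47  -0.073  0.096] [0.536 0.034 0.133]
top funnel 0.6 [207. 293.] 1575 [0.328 0.172 0.045] [0.267 0.098 0.001] [0.381 0.22  0.063]
top tray 0.83 [387. 225.] 4121 [ 0.486 -0.266  0.004] [ 0.413 -0.346 -0.001] [ 0.559 -0.18   0.019]
top tray 0.5 [284. 215.] 956 [ 0.502 -0.005  0.119] [ 0.468 -0.073  0.01 ] [0.539 0.035 0.133]
top cap 0.92 [199. 223.] 430 [0.492 0.215 0.02 ] [0.467 0.189 0.003] [0.518 0.241 0.025]
top cap 0.65 [237. 216.] 408 [0.497 0.108 0.02 ] [0.472 0.085 0.014] [0.522 0.133 0.025]
top cap 0.43 [184. 119.] 1099 [0.729 0.235 0.076] [0.701 0.202 0.017] [0.776 0.273 0.112]
top full_jar_a 0.65 [184. 119.] 1185 [0.73  0.235 0.076] [0.701 0.202 0.002] [0.784 0.284 0.112]
top full_jar_a 0.56 [371. 130.] 1207 [ 0.71  -0.214  0.076] [ 0.682 -0.259  0.017] [ 0.752 -0.181  0.112]
top spoon 0.63 [282. 157.] 598 [0.659 0.008 0.014] [ 0.616 -0.012  0.001] [0.798 0.041 0.023]
top jar_mouth 0.57 [191.8 220.6]
top jar_mouth 0.55 [27
[... 1705 characters left out ...]
66 [141.6 225.2]
side funnel_grip 0.65 [228.6 205. ]
side cap_top 0.89 [223.3 197.3]
side cap_top 0.56 [234.8 220.6]
side cap_top 0.37 [391.2 310.9]
side funnel 0.65 [246.7 223.7]
side funnel 0.62 [166.5 226.5]
{'t': 1.1, 'q': array([ 1.24 ,  0.477,  0.022,  1.555, -0.012,  1.109, -0.083]), 'joint_vel': array([-0.001,  0.   , -0.   ,  0.002, -0.002,  0.002, -0.   ]), 'joint_torque': array([ -0.   , -59.634,   1.606, -28.155,   0.012,   0.002,   0.   ]), 'eef_pos': array([ 0.149, -0.658,  0.405]), 'tool_rot': array([0.   , 0.994, 0.111, 0.   ]), 'contact_force': array([ 0.346, -0.236, -0.374]), 'torque': array([-0.03 , -0.017,  0.003]), 'grasp_force': 0.0, 'gripper_width': 1.0026459318919854}
```

View pics/top0.png

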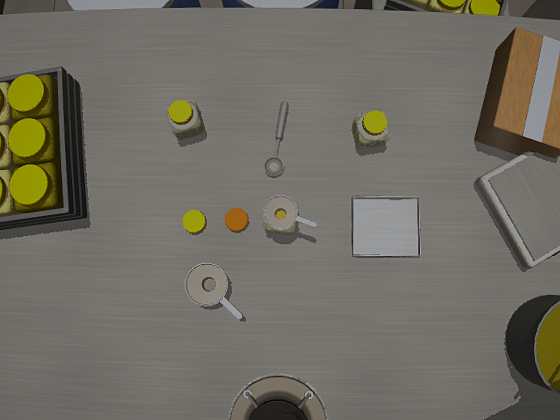

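View pics/side0.png

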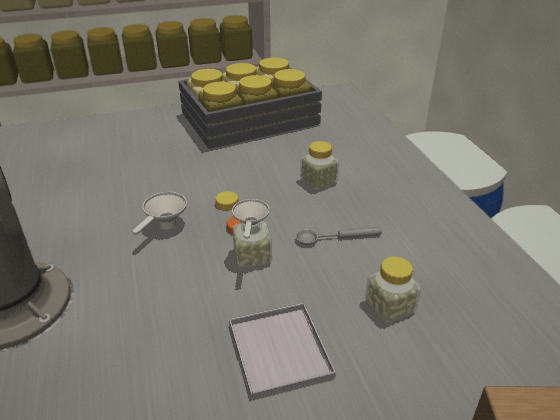

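The top view shows the small funnel in the jar at about (280,213), its handle pointing to (315,224). The yellow cap is at (194,221), the orange decoy at (236,219), the bigger decoy funnel at (208,285) and the tray at (386,227). The side view agrees with this. Next I refine the positions.

```bash
cat >> h.py <<'E'
from scipy.optimize import least_squares
from scipy.spatial.transform import Rotation as Rr
def circ(p,r=None):
    c0=p.mean(0)
    f=lambda v: np.hypot(p[:,0]-v[0],p[:,1]-v[1])-(r or v[2])
    s=least_squares(f,[*c0,r or .03],loss="soft_l1",f_scale=.002); return s.x, np.sqrt(np.mean(s.fun**2))
def plan(g,closedir=None,tool=None):
    """shift in tool axes + yaw (deg) to bring grasp point to g, tool y along closedir (world angle deg)"""
    o=bot.get_obs(); q=np.array(o["tool_rot"]); R=Rr.from_quat(q[[1,2,3,0]]).as_matrix()
    cur=np.array(o["eef_pos"])+R[:,2]*.155
    d=R.T@(np.array(g)-cur)
    ya=np.degrees(np.arctan2(R[1,1],R[0,1])); yaw=0
    if closedir is not None: yaw=-((closedir-ya+90)%180-90)
    print("t",o["t"],"grasp pt",cur.round(4),"tool",R.round(3).tolist(),"shift mm",(d*1000).round(1),"yaw",round(yaw,1),"yang",round(ya,1),"F",np.round(o["contact_force"],1),"q",np.round(o["q"],2),"w",round(o["gripper_width"],3))
E
python3 - <<'E'
from h import *
np.set_printoptions(precision=4,suppress=True)
for c in ["top","side"]:
    im=cv2.imread(f"pics/{c}0.png"); d=np.load(f"{c}0.npy"); W=cloud(c,d)
    near=lambda x,y,r: np.hypot(W[...,0]-x,W[...,1]-y)<r
    hsv=cv2.cvtColor(im,cv2.COLOR_BGR2HSV)
    # cap
    m=near(.492,.214,.05)&(hsv[...,1]>130)&(W[...,2]>.013)
    p=W[m]; top=p[abs(p[:,2]-np.median(p[:,2]))<.003]
    hull=cv2.convexHull(top[:,:2].astype(np.float32)).reshape(-1,2)
    print(c,"cap",circ(hull),np.median(top,0),len(top), "hue",np.median(hsv[m],0))
    b=np.zeros((420,560),np.uint8);b[near(.492,.214,.05)&(hsv[...,1]>130)]=1
    k=np.argwhere(b)[:,::-1]; hh=cv2.convexHull(k.astype(np.float32)).reshape(-1,2)
    print("  cap px outline at z.02",circ(world(c,hh,z=.018)[:,:2]))
    # funnel top
    m=near(.5,-.01,.1)&(W[...,2]>.118); p=W[m]
    print("  funnel z pct",np.percentile(p[:,2],[5,50,90,99]))
    hp=p[np.hypot(p[:,0]-.5,p[:,1]-0)>.05]; rp=p[np.hypot(p[:,0]-.5,p[:,1])<.045]
    hull=cv2.convexHull(rp[:,:2].astype(np.float32)).reshape(-1,2)
    x,e=circ(hull); print("  rim",x,e)
    print("  handle mean",hp.mean(0),len(hp),"dir deg",np.degrees(np.arctan2(hp.mean(0)[1]-x[1],hp.mean(0)[0]-x[0])),"far",np.max(np.hypot(*(hp[:,:2]-x[:2]).T)))
    # tray
    m=near(.486,-.266,.13)&(W[...,2]>.011)&(W[...,2]<.03); p=W[m]
    r=cv2.minAreaRect(p[:,:2].astype(np.float32)*1000); print("  tray",r)
    print("  bench z",np.nanmedian(W[near(.4,0,.03)][:,2]))
for n,g in [("side",[[247.3,232.9]]),("top",[[306.4,223.3]])]: print("grip pin",world(n,g,z=.126))
plan([.5,-.06,.126],0)
E
```

```text
top cap (array([0.4903, 0.2163, 0.0285]), np.float64(0.0005327270761351908)) [0.4898 0.2168 0.0199] 332 hue [ 31. 237. 156.]
  cap px outline at z.02 (array([0.4901, 0.2165, 0.0292]), np.float64(0.0006174640939639777))
  funnel z pct [0.1188 0.1256 0.1314 0.1343]
  rim [ 0.5021 -0.0018  0.0385] 0.0015021292868028745
  handle mean [ 0.4794 -0.0648  0.1294] 86 dir deg -109.79127490393782 far 0.08593517539798705
  tray ((485.77960205078125, -263.96954345703125), (151.59991455078125, 172.23890686035156), 0.2706250250339508)
  bench z 0.0003912864897375438
side cap (array([0.4897, 0.2134, 0.0283]), np.float64(0.00104742702027236)) [0.4888 0.213  0.0189] 217 hue [ 26. 147. 181.]
  cap px outline at z.02 (array([0.4865, 0.2041, 0.036 ]), np.float64(0.00310311117953005))
  funnel z pct [0.1188 0.1258 0.1297 0.1312]
  rim [ 0.5008 -0.0009  0.0398] 0.0020262672894971064
  handle mean [ 0.4774 -0.0668  0.1283] 81 dir deg -109.50907489914448 far 0.08781830976143724
  tray ((484.7705078125, -264.7526550292969), (151.08274841308594, 173.44578552246094), 0.10274383425712585)
  bench z -0.0006177303848823419
grip pin [[ 0.477  -0.0709  0.126 ]]
grip pin [[ 0.4765 -0.0601  0.126 ]]
t 1.1 grasp pt [ 0.1492 -0.6583  0.2497] tool [[0.975, 0.221, 0.0], [0.221, -0.975, -0.0], [0.0, 0.0, -1.0]] shift mm [ 474.4 -506.   123.7] yaw -77.2 yang -77.2 F [ 0.3 -0.2 -0.4] q [ 1.24  0.48  0.02  1.56 -0.01  1.11 -0.08] w 1.003
```

```bash
python3 -m pendant '[[0.05,0.0227,-0.0254,0,0],[0.05,0.0227,-0.0254,0,0],[0.05,0.0227,-0.0254,0,0],[0.05,0.0227,-0.0254,0,0],[0.05,0.0227,-0.0254,0,0],[0.05,0.0227,-0.0254,0,0],[0.05,0.0227,-0.0254,0,0],[0.05,0.0227,-0.0254,0,0],[0.05,0.0227,-0.0254,0,0],[0.05,0.0227,-0.0254,0,0],[0.05,0.0227,-0.0254,0,0],[0.05,0.0227,-0.0254,0,0]]'
python3 -m pendant '[[0.05,0.0227,-0.0254,0,0],[0.05,0.0227,-0.0254,0,0],[0.05,0.0227,-0.0254,0,0],[0.05,0.0227,-0.0254,0,0],[0.05,0.0227,-0.0254,0,0],[0.05,0.0227,-0.0254,0,-7],[0.05,0,0,0,-7],[0.05,0,0,0,-7],[0.05,0,0,0,-7],[0.05,0,0,0,-7],[0.05,0,0,0,-7],[0.05,0,0,0,-7]]'
python3 -c "
from h import *
plan([.480,-.0616,.126],-19.6)"
```

```text
t: 2.1
eef_pos: [0.348, -0.2993, 0.405]
tool_rot: [0.0, 0.994, 0.111, 0.0]
contact_force: [0.3, -0.2, -0.1]
gripper_width: 0.584
grasp_force: 0.0
t: 3.1
eef_pos: [0.4466, -0.1221, 0.4048]
tool_rot: [0.0, 0.857, 0.516, 0.0]
contact_force: [-0.5, -0.7, 0.1]
gripper_width: 0.585
grasp_force: 0.0
t 3.1 grasp pt [ 0.4467 -0.1221  0.2498] tool [[0.468, 0.884, 0.0], [0.884, -0.468, -0.0], [-0.0, 0.0, -1.0]] shift mm [ 69.1   1.1 123.8] yaw -8.3 yang -27.9 F [-0.5 -0.7  0.1] q [ 0.55  0.16 -0.46  2.02  0.08  0.98 -0.44] w 0.585
```

```bash
python3 -m pendant '[[0.05,0.023,0.0004,0,0],[0.05,0.023,0.0004,0,0],[0.05,0.0231,0.0003,0,0],[0.05,0,0,0,-4.2],[0.05,0,0,0,-4.1],[0.05,0,0,0.02,0],[0.05,0,0,0.02,0],[0.05,0,0,0.02,0]]'
python3 - <<'E'
from h import *
plan([.480,-.0616,.126],-19.6)
im,d=bot.read_camera("wrist"); cv2.imwrite("pics/w1.png",im)
E
```

```text
t: 3.77
eef_pos: [0.4805, -0.0618, 0.3445]
tool_rot: [0.001, 0.819, 0.574, 0.001]
contact_force: [0.3, 0.5, -0.1]
gripper_width: 0.587
grasp_force: 0.0
t 3.7667 grasp pt [ 0.4807 -0.0619  0.1895] tool [[0.341, 0.94, 0.002], [0.94, -0.341, -0.0], [0.0, 0.002, -1.0]] shift mm [ 0.  -0.9 63.5] yaw -0.3 yang -19.9 F [ 0.3  0.5 -0.1] q [ 0.44  0.28 -0.51  2.03  0.18  0.87 -0.52] w 0.587
```

View pics/w1.png

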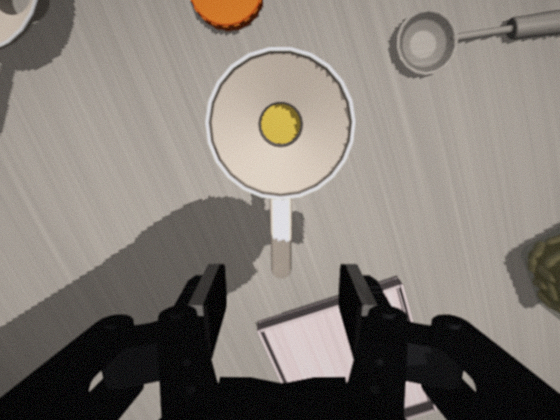

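The wrist view shows the handle at column 281, centred between the pads at about 222 and 342 and in line with the tool. I descend, grip and lift.

```bash
python3 -m pendant '[[0.05,0,-0.0005,0.02,0],[0.05,0,0,0.02,0],[0.05,0,0,0.015,0],[0.05,0,0,0.008,0],[0.05,0,0,0,0],[0.0,0,0,0,0],[0.0,0,0,0,0],[0.0,0,0,0,0],[0.0,0,0,0,0],[0.0,0,0,0,0],[0.0,0,0,0,0]]' 50
python3 -c "
from h import *
plan([.480,-.0616,.126],-19.6)"
```

```text
t: 4.73
eef_pos: [0.4801, -0.0616, 0.2822]
tool_rot: [0.0, 0.819, 0.574, 0.0]
contact_force: [-0.8, 0.1, 1.6]
gripper_width: 0.122
grasp_force: 48.7
t 4.7333 grasp pt [ 0.4802 -0.0617  0.1272] tool [[0.341, 0.94, 0.001], [0.94, -0.341, -0.0], [0.0, 0.001, -1.0]] shift mm [-0.  -0.2  1.2] yaw -0.3 yang -19.9 F [-0.8  0.1  1.6] q [ 0.4   0.37 -0.48  2.09  0.26  0.73 -0.59] w 0.122
```

```bash
python3 -m pendant '[[0,0,0,-0.005,0],[0,0,0,-0.01,0],[0,0,0,-0.012,0],[0,0,0,-0.015,0],[0,0,0,-0.015,0],[0,0,0,-0.015,0],[0,0,0,0,0]]'
python3 - <<'E'
from h import *
im,d=bot.read_camera("side"); cv2.imwrite("pics/s2.png",im[120:380,120:440])
E
```

```text
t: 5.32
eef_pos: [0.4808, -0.0615, 0.357]
tool_rot: [0.002, 0.819, 0.574, 0.002]
contact_force: [0.5, -0.4, -0.9]
gripper_width: 0.124
grasp_force: 48.7
```

View pics/s2.png

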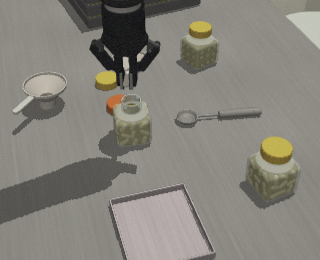

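The side crop shows the jar's neck free at (130,105), but the gripper may be hiding the funnel. I check with the wrist camera.

```bash
python3 - <<'E'
from h import *
im,d=bot.read_camera("wrist"); cv2.imwrite("pics/w2.png",im)
im,d2=bot.read_camera("top"); W=cloud("top",d2)
m=np.hypot(W[...,0]-.5,W[...,1])<.05
print(np.nanpercentile(W[m][:,2],[5,50,90]))
E
```

```text
[0.00147646 0.19370034 0.55656068]
```

View pics/w2.png

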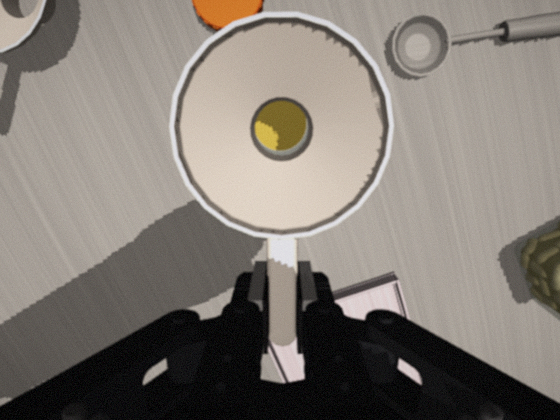

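The funnel is held level, with its rim centred at about (281,125). I carry it to the tray.

```bash
python3 -m pendant '[[0,-0.01,0.003,0,0],[0,-0.02,0.006,0,0],[0,-0.025,0.008,0,0],[0,-0.025,0.008,0,0],[0,-0.025,0.008,0,0],[0,-0.025,0.008,0,0],[0,-0.025,0.008,0,0],[0,-0.025,0.008,0,0],[0,-0.025,0.009,0,0],[0,-0.017,0.006,0,0],[0,-0.008,0.003,0,0],[0,0,0,0,0]]'
python3 -c "
from h import *
plan([.4715,-.3023,.0465],-19.6)"
```

```text
t: 6.47
eef_pos: [0.4709, -0.306, 0.3526]
tool_rot: [-0.001, 0.82, 0.572, -0.001]
contact_force: [0.6, -0.5, -0.8]
gripper_width: 0.126
grasp_force: 48.7
t 6.4667 grasp pt [ 0.4706 -0.3059  0.1976] tool [[0.345, 0.939, -0.002], [0.939, -0.345, 0.0], [-0.0, -0.002, -1.0]] shift mm [  3.8  -0.2 151.1] yaw -0.6 yang -20.2 F [ 0.6 -0.5 -0.8] q [ 0.77  0.38 -0.39  1.86  0.17  0.94 -0.04] w 0.126
```

```bash
python3 -m pendant '[[0,0.004,0,0.02,0],[0,0,0,0.025,0],[0,0,0,0.025,0],[0,0,0,0.025,0],[0,0,0,0.02,0],[0,0,0,0.015,0],[0,0,0,0.01,0],[0,0,0,0.005,0],[0,0,0,0,0]]'
python3 -c "
from h import *
plan([.4715,-.3023,.0465],-19.6)"
```

```text
t: 7.22
eef_pos: [0.4732, -0.2987, 0.2079]
tool_rot: [-0.001, 0.818, 0.575, -0.0]
contact_force: [0.2, -0.1, -0.6]
gripper_width: 0.121
grasp_force: 48.7
t 7.2167 grasp pt [ 0.4729 -0.2985  0.0529] tool [[0.34, 0.94, -0.001], [0.94, -0.34, 0.001], [0.001, -0.002, -1.0]] shift mm [-4.1 -0.1  6.4] yaw -0.3 yang -19.9 F [ 0.2 -0.1 -0.6] q [ 0.71  0.57 -0.33  1.96  0.29  0.66 -0.15] w 0.121
```

```bash
python3 -m pendant '[[0,0,0,0.002,0],[0,0,0,0.002,0],[0,0,0,0.001,0],[0,0,0,0.001,0],[0,0,0,0,0],[0,0,0,0,0]]'
```

```text
t: 7.72
eef_pos: [0.4733, -0.2997, 0.2029]
tool_rot: [0.0, 0.819, 0.574, 0.0]
contact_force: [0.3, -0.5, -1.2]
gripper_width: 0.124
grasp_force: 48.7
```

```bash
python3 -m pendant '[[0,0,0,0.001,0],[0,0,0,0.001,0],[0,0,0,0,0],[0,0,0,0,0]]'; python3 -m pendant '[[0,0,0,0.001,0],[0,0,0,0,0],[0,0,0,0,0]]'
```

```text
t: 8.05
eef_pos: [0.4734, -0.3001, 0.2011]
tool_rot: [0.0, 0.819, 0.574, -0.0]
contact_force: [-0.9, -1.4, 3.0]
gripper_width: 0.127
grasp_force: 49.2
t: 8.3
eef_pos: [0.4734, -0.3004, 0.2003]
tool_rot: [0.001, 0.819, 0.574, -0.0]
contact_force: [-1.9, -2.0, 6.8]
gripper_width: 0.123
grasp_force: 49.6
```

Contact is made. I raise slightly to unload, release and retreat upward.

```bash
python3 -m pendant '[[0,0,0,-0.001,0],[0.02,0,0,0,0],[0.04,0,0,0,0],[0.04,0,0,0,0],[0.04,0,0,0,0],[0.04,0,0,-0.01,0],[0.04,0,0,-0.02,0],[0.04,0,0,-0.03,0],[0.04,0,0,-0.03,0],[0.04,0,0,-0.03,0],[0.04,0,0,-0.03,0],[0.04,0,0,0,0]]'
python3 - <<'E'
from h import *
np.set_printoptions(precision=4,suppress=True)
im,d=bot.read_camera("side"); cv2.imwrite("pics/s3.png",im)
im,d=bot.read_camera("top"); W=cloud("top",d); cv2.imwrite("pics/t3.png",im)
near=lambda x,y,r: np.hypot(W[...,0]-x,W[...,1]-y)<r
p=W[near(.5,0,.06)&(W[...,2]>.09)&(W[...,2]<.115)]
if len(p)>5:
    print(len(p),np.percentile(p[:,2],[5,50,95]),circ(p[:,:2]),circ(cv2.convexHull(p[:,:2].astype(np.float32)).reshape(-1,2)))
    print(p.min(0),p.max(0))
for n in ["jar_mouth","cap_top","jar"]:
    for c in ["top","side"]:
        for r in bot.pinpoint(n,c)[:3]: print(n,c,round(r["score"],2),world(c,[r["at"]],z={"jar_mouth":.104,"cap_top":.02,"jar":0}[n])[0])
plan([.490,.2155,.021],0)
E
```

```text
t: 9.3
eef_pos: [0.4751, -0.3001, 0.3575]
tool_rot: [0.005, 0.819, 0.574, 0.002]
contact_force: [1.2, -0.1, 0.2]
gripper_width: 0.463
grasp_force: 0.0
118 [0.0936 0.1029 0.1067] (array([ 0.5017, -0.0012,  0.0204]), np.float64(0.0017355972217540853)) (array([ 0.5026, -0.0015,  0.0229]), np.float64(0.0015171214423121474))
[ 0.4809 -0.0208  0.0915] [0.5236 0.0187 0.1096]
jar_mouth top 0.78 [0.4981 0.0023 0.104 ]
jar_mouth side 0.76 [ 0.4983 -0.0003  0.104 ]
jar_mouth side 0.4 [ 0.6697 -0.3134  0.104 ]
cap_top top 0.92 [0.4875 0.2137 0.02  ]
cap_top top 0.87 [0.4981 0.1055 0.02  ]
cap_top side 0.91 [0.4862 0.2105 0.02  ]
cap_top side 0.64 [0.4914 0.1052 0.02  ]
jar top 0.64 [0.5044 0.0003 0.    ]
jar side 0.7 [0.7424 0.239  0.    ]
jar side 0.6 [ 0.4968 -0.001   0.    ]
t 9.7 grasp pt [ 0.4727 -0.2993  0.1945] tool [[0.341, 0.94, -0.002], [0.94, -0.341, 0.001], [0.001, -0.002, -1.0]] shift mm [ 489.8 -158.8  174.1] yaw -19.9 yang -19.9 F [ 0.1 -1.  -0.8] q [ 0.77  0.38 -0.39  1.87  0.18  0.93 -0.05] w 0.468
```

View pics/s3.png

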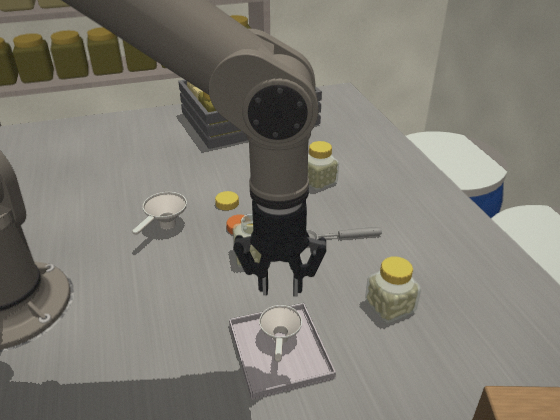

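The side view shows the funnel upright in the tray at (280,330) and the jar undisturbed. Now I go over the yellow cap.

```bash
python3 -m pendant '[[0.085,0.02,-0.0065,0,0],[0.085,0.035,-0.0113,0,0],[0.085,0.035,-0.0113,0,0],[0.085,0.035,-0.0113,0,0],[0.085,0.035,-0.0113,0,0],[0.085,0.035,-0.0113,0,0],[0.085,0.035,-0.0113,0,0],[0.085,0.035,-0.0113,0,0],[0.085,0.035,-0.0113,0,0],[0.085,0.035,-0.0113,0,0],[0.085,0.035,-0.0113,0,0],[0.085,0.035,-0.0113,0,0]]'
python3 -m pendant '[[0.085,0.035,-0.0113,0,0],[0.085,0.03,-0.01,0,0],[0.085,0.02,-0.007,0,0],[0.085,0,0,0,-7],[0.085,0,0,0,-7],[0.085,0,0,0,-6],[0.085,0,0,0.02,0],[0.085,0,0,0.02,0],[0.085,0,0,0,0],[0.085,0,0,0,0]]'
cat > capw.py <<'E'
from h import *
np.set_printoptions(precision=4,suppress=True)
im,d=bot.read_camera("wrist"); cm=bot.camera_model("wrist"); W=cloud("wrist",d,cm)
hsv=cv2.cvtColor(im,cv2.COLOR_BGR2HSV)
m=(hsv[...,0]>22)&(hsv[...,0]<36)&(hsv[...,1]>140)&(np.hypot(W[...,0]-.49,W[...,1]-.215)<.06)
t=W[m&(W[...,2]>.012)]; hull=cv2.convexHull(t[:,:2].astype(np.float32)).reshape(-1,2)
print("cap",m.sum(),np.percentile(t[:,2],[5,50,95]),circ(hull))
cv2.imwrite("pics/w4.png",im)
plan([.490,.2155,.021],0)
E
python3 capw.py
```

```text
t: 10.7
eef_pos: [0.488, 0.1274, 0.3502]
tool_rot: [-0.0, 0.819, 0.574, -0.0]
contact_force: [0.5, 0.4, -0.3]
gripper_width: 0.994
grasp_force: 0.0
t: 11.53
eef_pos: [0.4904, 0.215, 0.3096]
tool_rot: [-0.001, 0.707, 0.708, -0.001]
contact_force: [-0.4, 0.2, -0.3]
gripper_width: 0.991
grasp_force: 0.0
cap 2812 [0.0185 0.0201 0.2197] (array([0.4716, 0.2164, 0.0396]), np.float64(0.018297616979731642))
t 11.5833 grasp pt [0.4906 0.2154 0.1557] tool [[-0.001, 1.0, -0.001], [1.0, 0.001, 0.0], [0.0, -0.001, -1.0]] shift mm [  0.1  -0.5 134.7] yaw 0.1 yang 0.1 F [ 0.9 -0.1  0.6] q [-0.    0.44 -0.66  1.94  0.35  0.87 -0.84] w 0.998
```

View pics/w4.png

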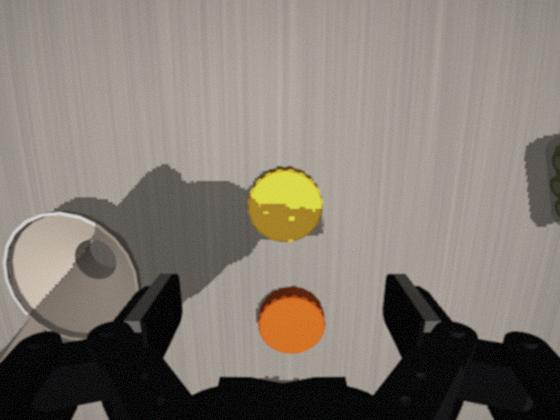

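The wrist view shows the yellow cap at (286,204), between the finger columns, and the orange decoy at (292,320). I filter the fit by height, since outliers spoiled it.

```bash
sed -i 's/(W\[...,2\]>.012)/(W[...,2]>.015)\&(W[...,2]<.026)/; s/hsv\[...,0\]>22/hsv[...,0]>21/' capw.py; python3 capw.py
```

```text
cap 3778 [0.0182 0.0195 0.0207] (array([0.4917, 0.2176, 0.0282]), np.float64(0.0003027338294728801))
t 11.6333 grasp pt [0.491  0.2156 0.1563] tool [[-0.001, 1.0, 0.0], [1.0, 0.001, 0.0], [0.0, 0.0, -1.0]] shift mm [ -0.2  -1.1 135.3] yaw 0.1 yang 0.1 F [ 1.  -0.5  0.4] q [-0.    0.44 -0.66  1.94  0.35  0.87 -0.84] w 0.994
```

```bash
python3 -m pendant '[[0.085,0.0013,0.0003,0.02,0],[0.085,0,0,0.025,0],[0.085,0,0,0.025,0],[0.085,0,0,0.025,0],[0.085,0,0,0.02,0],[0.085,0,0,0.012,0],[0.085,0,0,0.006,0],[0.085,0,0,0.003,0],[0.085,0,0,0,0],[0.085,0,0,0,0]]'
python3 -c "
from h import *
plan([.4912,.2168,.019],0)"
```

```text
t: 12.47
eef_pos: [0.4916, 0.2169, 0.1758]
tool_rot: [0.0, 0.707, 0.707, 0.001]
contact_force: [-0.4, -0.2, -0.1]
gripper_width: 0.996
grasp_force: 0.0
t 12.4667 grasp pt [0.4919 0.217  0.0208] tool [[-0.001, 1.0, 0.002], [1.0, 0.001, 0.001], [0.001, 0.002, -1.0]] shift mm [-0.2 -0.7  1.8] yaw 0.1 yang 0.1 F [-0.4 -0.2 -0.1] q [-0.12  0.64 -0.53  2.01  0.54  0.63 -1.  ] w 0.996
```

```bash
python3 -m pendant '[[0.085,0,0,0.002,0],[0.06,0,0,0,0],[0.045,0,0,0,0],[0.045,0,0,0,0],[0.045,0,0,0,0],[0.045,0,0,0,0],[0.045,0,0,0,0]]' 40
python3 -m pendant '[[0.045,0,0,0,0],[0.045,0,0,0,0]]' 90
python3 -m pendant '[[0.045,0,0,-0.003,0],[0.045,0,0,-0.007,0],[0.045,0,0,-0.015,0],[0.045,0,0,-0.025,0],[0.045,0,0,-0.03,0],[0.045,0,0,-0.03,0],[0.045,0,0,-0.03,0],[0.045,0,0,-0.01,0],[0.045,0,0,0,0],[0.045,0,0,0,0]]'
python3 - <<'E'
from h import *
np.set_printoptions(precision=4,suppress=True)
plan([.5015,-.001,.13],0)
im,d=bot.read_camera("wrist"); cv2.imwrite("pics/w5.png",im)
W=cloud("wrist",d); hsv=cv2.cvtColor(im,cv2.COLOR_BGR2HSV)
m=(hsv[...,0]>21)&(hsv[...,0]<36)&(hsv[...,1]>140)&(W[...,2]>.05)
p=W[m]; print(m.sum(), np.percentile(p,[2,50,98],axis=0) if len(p) else 0)
E
```

```text
t: 13.05
eef_pos: [0.491, 0.2167, 0.1734]
tool_rot: [0.0, 0.707, 0.708, 0.0]
contact_force: [-1.6, -1.5, 6.1]
gripper_width: 0.675
grasp_force: 41.3
t: 13.22
eef_pos: [0.4914, 0.2169, 0.1738]
tool_rot: [0.0, 0.707, 0.708, 0.001]
contact_force: [-2.1, -0.0, 8.7]
gripper_width: 0.659
grasp_force: 93.5
t: 14.05
eef_pos: [0.491, 0.2162, 0.3226]
tool_rot: [0.0, 0.707, 0.707, 0.0]
contact_force: [0.0, -0.5, -0.8]
gripper_width: 0.653
grasp_force: 95.1
t 14.05 grasp pt [0.4911 0.2161 0.1676] tool [[-0.001, 1.0, 0.001], [1.0, 0.001, -0.0], [-0.0, 0.001, -1.0]] shift mm [-217.1   10.3   37.7] yaw 0.0 yang 0.0 F [ 0.  -0.5 -0.8] q [ 0.01  0.43 -0.67  1.93  0.34  0.9  -0.83] w 0.653
10138 [[0.4633 0.1923 0.1576]
 [0.4914 0.2237 0.1661]
 [0.5171 0.2436 0.2246]]
```

View pics/w5.png

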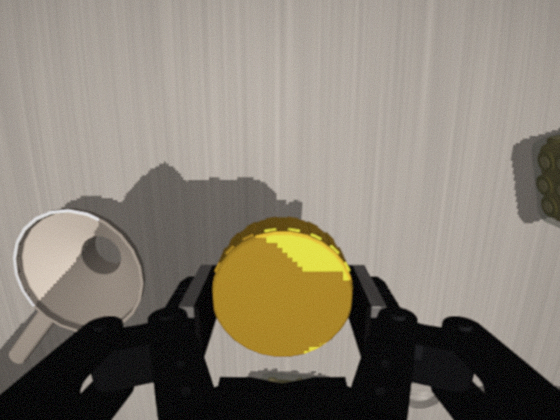

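The cap is held level between the pads, centred at (283,293). I move over the jar, then check the cap's centre relative to the tool.

```bash
python3 -m pendant '[[0.045,-0.01,0,0,0],[0.045,-0.02,0.001,0,0],[0.045,-0.025,0.001,0,0],[0.045,-0.025,0.001,0,0],[0.045,-0.025,0.001,0,0],[0.045,-0.025,0.001,0,0],[0.045,-0.025,0.001,0,0],[0.045,-0.025,0.001,0,0],[0.045,-0.02,0.001,0,0],[0.045,-0.012,0.001,0,0],[0.045,-0.005,0.001,0,0],[0.045,0,0,0,0]]'
cat > fit5.py <<'E'
from h import *
np.set_printoptions(precision=4,suppress=True)
plan([.5015,-.001,.13],0)
for cam in ["wrist","side"]:
    im,d=bot.read_camera(cam); cv2.imwrite(f"pics/{cam}5b.png",im)
    W=cloud(cam,d); hsv=cv2.cvtColor(im,cv2.COLOR_BGR2HSV); zt=bot.get_obs()["eef_pos"][2]-.1538
    m=(hsv[...,0]>19)&(hsv[...,0]<36)&(hsv[...,1]>120)&(abs(W[...,2]-zt)<.006)&(np.hypot(W[...,0]-.5,W[...,1])<.06)
    p=W[m]; print(cam,m.sum(),"expected ztop",zt)
    if len(p)>20:
        h=cv2.convexHull(p[:,:2].astype(np.float32)).reshape(-1,2); print(np.percentile(p[:,2],[5,50,95]),circ(h,.0285))
        A=np.c_[p[:,:2]-p[:,:2].mean(0),np.ones(len(p))]; print("tilt",np.linalg.lstsq(A,p[:,2],rcond=None)[0])
    q=W[(abs(W[...,2]-.104)<.006)&(np.hypot(W[...,0]-.5,W[...,1])<.03)]
    if len(q)>20: print("mouth pts",len(q),circ(q[:,:2]))
E
python3 fit5.py
```

```text
t: 15.1
eef_pos: [0.5009, -0.0023, 0.3214]
tool_rot: [-0.001, 0.708, 0.707, -0.001]
contact_force: [-0.2, -0.4, -1.0]
gripper_width: 0.653
grasp_force: 95.1
t 15.1 grasp pt [ 0.5005 -0.0023  0.1664] tool [[0.002, 1.0, -0.002], [1.0, -0.002, -0.0], [-0.0, -0.002, -1.0]] shift mm [ 1.3  1.  36.4] yaw -0.1 yang -0.1 F [-0.2 -0.4 -1. ] q [ 0.41  0.36 -0.63  2.01  0.28  0.85 -0.38] w 0.653
wrist 14320 expected ztop 0.16796139116574904
[0.1651 0.1663 0.1672] (array([ 0.5005, -0.0003,  0.0285]), np.float64(0.000533436393369583))
tilt [-0.0035 -0.0089  0.1662]
mouth pts 606 (array([ 0.5023, -0.0001,  0.0214]), np.float64(0.0011266595847444652))
side 371 expected ztop 0.16824153607074444
[0.1636 0.1665 0.1685] (array([ 0.4996, -0.0035,  0.0285]), np.float64(0.001191582782000911))
tilt [-0.0003  0.0223  0.1664]
mouth pts 119 (array([ 0.5004, -0.0015,  0.0201]), np.float64(0.001461195040679632))
```

```bash
python3 -m pendant '[[0.045,0.001,0.0012,0.005,0],[0.045,0,0,0.01,0],[0.045,0,0,0.012,0],[0.045,0,0,0.008,0],[0.045,0,0,0.004,0],[0.045,0,0,0.001,0],[0.045,0,0,0,0],[0.045,0,0,0,0]]' 110
python3 fit5.py
```

```text
t: 15.87
eef_pos: [0.5027, 0.0007, 0.2828]
tool_rot: [0.0, 0.707, 0.708, 0.0]
contact_force: [-0.3, -0.2, -0.2]
gripper_width: 0.647
grasp_force: 117.2
t 15.8667 grasp pt [0.5027 0.0007 0.1278] tool [[-0.001, 1.0, 0.0], [1.0, 0.001, 0.0], [0.0, 0.0, -1.0]] shift mm [-1.7 -1.2 -2.2] yaw 0.1 yang 0.1 F [-0.3 -0.2 -0.2] q [ 0.37  0.42 -0.6   2.04  0.34  0.78 -0.44] w 0.647
wrist 14214 expected ztop 0.12922998653032958
[0.1261 0.1273 0.1283] (array([0.5026, 0.0011, 0.0285]), np.float64(0.0021480176588270484))
tilt [-0.0011 -0.0086  0.1273]
mouth pts 87 (array([ 0.5025, -0.0001,  0.0289]), np.float64(0.00034185651374456276))
side 366 expected ztop 0.12930819842796898
[0.1249 0.1276 0.1294] (array([ 0.5007, -0.0016,  0.0285]), np.float64(0.0005592363807958583))
tilt [0.0006 0.0176 0.1274]
mouth pts 59 (array([0.5018, 0.0041, 0.0277]), np.float64(0.0026654264685210226))
```

```bash
python3 -m pendant '[[0.045,0,0,0.002,0],[0.045,0,0,0.002,0],[0.045,0,0,0.002,0],[0.045,0,0,0.001,0],[0.045,0,0,0,0]]'; python3 -m pendant '[[0.045,0,0,0.001,0],[0.045,0,0,0.001,0],[0.045,0,0,0.001,0],[0.045,0,0,0,0]]'
```

```text
t: 16.38
eef_pos: [0.5024, 0.0005, 0.2754]
tool_rot: [-0.0, 0.707, 0.708, -0.0]
contact_force: [0.3, 0.1, 0.8]
gripper_width: 0.644
grasp_force: 117.2
t: 16.72
eef_pos: [0.5025, 0.0005, 0.2725]
tool_rot: [-0.0, 0.707, 0.708, -0.0]
contact_force: [0.1, -0.4, -0.8]
gripper_width: 0.645
grasp_force: 117.3
```

```bash
for i in 1; do python3 -m pendant '[[0.045,0,0,0.001,0],[0.045,0,0,0.001,0],[0.045,0,0,0,0]]'; done; python3 -m pendant '[[0.045,0,0,0.001,0],[0.045,0,0,0.001,0],[0.045,0,0,0,0]]'
```

```text
t: 16.97
eef_pos: [0.5027, 0.0003, 0.2712]
tool_rot: [0.0, 0.707, 0.707, -0.0]
contact_force: [-2.2, -1.6, 6.6]
gripper_width: 0.647
grasp_force: 118.4
t: 17.22
eef_pos: [0.503, 0.0004, 0.2695]
tool_rot: [0.001, 0.707, 0.707, 0.0]
contact_force: [-1.2, -0.9, 6.0]
gripper_width: 0.645
grasp_force: 118.1
```

```bash
python3 -m pendant '[[0.045,0,0,0.001,0],[0.045,0,0,0.001,0],[0.045,0,0,0,0]]'; python3 -m pendant '[[0.045,0,0,0.001,0],[0.045,0,0,0.001,0],[0.045,0,0,0,0]]'
```

```text
t: 17.47
eef_pos: [0.5022, 0.0004, 0.2661]
tool_rot: [-0.0, 0.707, 0.707, -0.0]
contact_force: [0.1, -0.1, -3.7]
gripper_width: 0.644
grasp_force: 117.2
t: 17.72
eef_pos: [0.5021, 0.0005, 0.264]
tool_rot: [-0.001, 0.707, 0.708, -0.0]
contact_force: [-0.5, -0.3, -4.4]
gripper_width: 0.646
grasp_force: 117.2
```

```bash
python3 -m pendant '[[0.045,0,0,0.001,0],[0.045,0,0,0.001,0],[0.045,0,0,0,0]]'; python3 -m pendant '[[0.045,0,0,0.001,0],[0.045,0,0,0,0],[0.045,0,0,0,0]]'
```

```text
t: 17.97
eef_pos: [0.5025, 0.0001, 0.2631]
tool_rot: [0.0, 0.707, 0.707, -0.001]
contact_force: [-2.8, -3.1, 3.6]
gripper_width: 0.645
grasp_force: 118.3
t: 18.22
eef_pos: [0.5025, 0.0001, 0.263]
tool_rot: [0.001, 0.707, 0.707, -0.001]
contact_force: [-6.4, -2.8, 14.2]
gripper_width: 0.645
grasp_force: 119.5
```

```bash
python3 -m pendant '[[0.045,0,0,0.001,0],[0.045,0,0,0,0],[0.045,0,0,0,0]]'; python3 -m pendant '[[0.045,0,0,0.0005,0],[0.045,0,0,0,0],[0.045,0,0,0,0],[0.045,0,0,0,0]]'; python3 - <<'E'
from h import *
np.set_printoptions(precision=4,suppress=True)
im,d=bot.read_camera("side"); cv2.imwrite("pics/s6.png",cv2.resize(im[100:400,140:440],(600,600))); W=cloud("side",d)
m=(np.hypot(W[...,0]-.485,W[...,1]+.264)<.11)&(W[...,2]>.035); print("funnel",m.sum(),np.nanpercentile(W[m],[2,50,98],axis=0))
o=bot.get_obs(); print(o["contact_force"],o["torque"],o["eef_pos"],Rr.from_quat(np.array(o["tool_rot"])[[1,2,3,0]]).as_matrix()[:,2])
E
```

```text
t: 18.47
eef_pos: [0.5025, 0.0003, 0.2629]
tool_rot: [0.001, 0.707, 0.707, -0.001]
contact_force: [-10.6, -3.3, 25.7]
gripper_width: 0.647
grasp_force: 120.7
t: 18.8
eef_pos: [0.5025, 0.0003, 0.2629]
tool_rot: [0.001, 0.707, 0.707, -0.001]
contact_force: [-11.6, -3.0, 31.5]
gripper_width: 0.645
grasp_force: 121.4
funnel 751 [[ 0.4579 -0.3181  0.0355]
 [ 0.4865 -0.2306  0.0445]
 [ 0.5297 -0.2014  0.0503]]
[-11.2484  -4.2329  30.4959] [-0.7549  2.5402  0.0147] [0.5025 0.0003 0.2629] [ 0.0001 -0.0033 -1.    ]
```

View pics/s6.png

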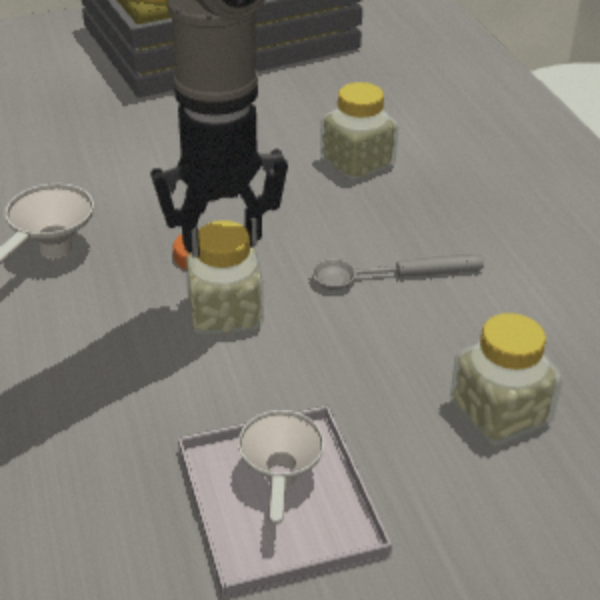

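The cap is seated like those on the finished jars, the jar is upright and the funnel stands in the tray. I relieve the sideways load a little, confirm, and hand in.

```bash
python3 -m pendant '[[0.045,0,-0.0006,0,0],[0.045,0,0,0,0],[0.045,0,0,0,0],[0.045,0,0,0,0],[0.045,0,0,0,0],[0.045,0,0,0,0]]' && python3 -c "
from station import bot
o=bot.get_obs(); print(o['contact_force'],o['eef_pos'])
f=o['contact_force']
if f[2]>20 and o['eef_pos'][2]<.2635: print(bot.hand_in())"
```

```text
t: 19.35
eef_pos: [0.5023, 0.0003, 0.2629]
tool_rot: [0.001, 0.707, 0.707, -0.001]
contact_force: [-9.7, -3.9, 28.6]
gripper_width: 0.646
grasp_force: 121.0
[-9.71484793 -3.92480217 28.60823222] [5.02277852e-01 2.71045666e-04 2.62859449e-01]
the job is handed in; nothing more can be done
None
```

The job is handed in at about 19 s: the funnel stands in the drip tray, and the yellow cap is snapped home on the upright jar and still pressed down with about 29 N; the verdict was not shown.

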